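# Case a machined plate in the shipping carton

### The job

Take the bare aluminium plate out of the slanted rack, stand it upright and slide it down into the empty red case that waits between the two packed ones in the carton, until it sits fully home; then let go and withdraw. The case does not stand exactly mid-gap, so find its mouth by feel or by eye, and lower the plate in rather than dropping it. Leave the black plates in the rack and the two packed cases beside the empty one where they are.

Things in the scene. Friction and masses are not known exactly. Their poses are not given: they have to be found in the camera images.
- plate: bare aluminium plate with a dark bore, 18 mm thick (its x), 64 mm wide (its y), 100 mm long (its z); origin at the centre of its lower end face. It leans in one of the three rack bays, its top 0.42 rad towards the robot side of the rack. It looks and fits the same either way round.
- plate_mid (a point): centre of the aluminium plate's volume (50 mm above its origin along its z), axes as plate
- rack: fixed blue rack on a steel base (110 x 260 mm); origin under its centre, y along its three bays 80 mm apart. A leaning plate's lower end is 30 mm above the bench; behind it (-x) a 6 mm rest supports its lower 50 mm, in front is a 10 mm lip, between bays fins 4 mm thick and 30 mm high. The plates' upper 50 mm are free all round.
- carton: fixed open cardboard carton, 240 (x) x 210 (y) x 85 mm high, walls 4 mm, flaps folded out and down; origin under its centre on the bench. Half of it (y from -93 to -19 mm) is filled with packed cases up to 104 mm high. The other half is a lane along x, centred at y = +45 mm.
- slot (a point): middle of the gap in the carton's lane, at the height of the empty case's inner floor (8 mm above the bench); axes as the carton: x along the lane, z up. A seated plate has its thickness along x, its lower end at this height, and stands 35 mm out of the case.
- rim (a point): 65 mm above slot, at the empty case's rim. The case is a fixed red open-topped pocket, inside 20.4 mm (x) x 67 mm (y) x 65 mm deep, walls 3.3 mm, square to the carton. Its centre is in line with this point in y, but anywhere up to 8 mm either way of it along x: this offset is not measured; find it by touch or camera.
- packed_a: loose packed red case (27 x 74 x 69 mm) with an aluminium plate (18 mm thick) standing out of it to 104 mm; stands in the lane on the +x side of the gap, about 64 mm from the slot; origin at the centre of its underside
- packed_b: the same, on the -x side of the gap
- black_a: loose black plate, same size and axes as the aluminium one, leaning in another rack bay; not to be moved
- black_b: loose black plate, as black_a, in the remaining bay
There are look-alikes about, which are no part of the job. Leave any purple or turquoise look-alike of the plate alone.

How it is judged:
By the outcome, as a careful person would: the job done as asked, in the order asked, and still so for the second after the job is handed in, with the robot touching nothing.
It also fails if it takes over 64 s, if anything falls off the work surface, if the arm or the gripper's body presses on something with over 40 N, if the wrist force passes 120 N, or if a joint passes its speed limit or range.

### The arm

A 6-joint arm with a two-finger parallel gripper is mounted at the origin on the work surface. World frame = base frame: x ahead of the robot, y to its left, z up, the work surface at z = 0. Lengths are in m, angles in rad, forces in N, time in s.
With the tool pointing down it reaches from about 0.25 to 0.725 m from the base axis. Payload 4 kg.
Tool frame: the origin (TCP) lies midway between the tips of the shut fingers; the grasp point (between the pads) lies 19 mm behind it (ctrl.grip_depth is the distance from the TCP to the grasp point, in m); z points along the fingers, y is the line along which they close (so a half turn about z gives the same grasp; the last joint's range is limited). The gripper opens to 85 mm and grips with 20 to 120 N. Pads are 22 mm wide; open, the fingers measure 114 mm over their backs; the gripper's body (76 mm by 85 mm) begins 54 mm behind the grasp point. The pads swing forward as they close: fully open they stand 13 mm farther back than shut.
Start: joints at [-1.174, 0.241, 0.005, 1.335, 0, 1.571], TCP at [0.193, -0.461, 0.231] pointing down, gripper open.
Joint ranges: [-2.72, 2.72], [-1.05, 1.87], [-1.09, 1.28], [-1.99, 2.15], [-1.42, 1.44], [-3.14, 3.14]. Speed limits (rad/s): [2.79, 2.79, 3.14, 3.14, 3.14, 3.14].

### API

Orientations are given as a unit quaternion [w, x, y, z].
In Python, from plant import ctrl gives the robot as it stands. The module is installed in compiled form; this text tells all that it offers.
- The arm moves only by the tool servo_tool, never from a script. Its argument "moves" is a list of rows, each an object with "gripper": the opening, from 0 (shut) to 1 (fully open); "translation": the shift along the tool's x, y, z scaled (see below), a list of three; "roll": the turn about the tool's z scaled (see below). In form: [{"gripper": gripper, "translation": [tx, ty, tz], "roll": roll}, ...]. A call has 1 to 20 rows; each row is the pose to reach, as a shift and turn from the pose commanded when the call began, along the tool's axes at that moment; what a row does not reach only later rows make up. The controller multiplies each number of a shift by 0.1 m and each number of a turn by 60 degrees. A row lasts 1/12 s, in which the tool goes at most 41.7 mm and 7.16 degrees, less where a joint would pass 70% of its speed; a pose out of reach is approached as far as the arm can. A call with a number of a shift or a turn outside -1 to 1 is refused whole. A call with a gripper value outside its range is refused whole. The fingers move at their own pace and stop on an object; "newtons" is the grip in N (left out, the last holds). Time passes only in rows, so rows that repeat a pose let the fingers close. It gives the time, the measured TCP pose, the force, the opening and the grip force at its end, in the units of the state.
- ctrl.read_state(): the state, without advancing time (a new reading comes with each control period).
- ctrl.grab_frame(name): name is "side" or "top"; returns a dict with "frame" (384x512x3 uint8, red, green, blue), "K" (3x3 intrinsics, pixels), "D" ([k1, k2, p1, p2, k3] as OpenCV has them; the pictures are not rectified), "R" (3x3) and "t" (3): a world point X has camera coordinates R X + t. Camera axes: x right, y down, z forward; pixel columns grow to the right and rows downward; lengths in m; the calibration is good to about 2 mm. A picture is of the moment at which its call begins. There is no depth.
- ctrl.finish_job(): hands the job in; it is judged then, once.
The state is a dict: "clock": time; "joint_pos": joint angles; "qvel": joint speeds; "tau": joint torques, N m; "tool_pos": TCP position; "orientation": TCP orientation; "wrist_force": force on the tool from outside, world axes, zero at the start; "moment": the same for the moment, N m; "grip_width": finger opening in m; "finger_force": force on a finger pad.
Only numpy, scipy, OpenCV 4.12 (cv2) and the standard library are available. Lean on these libraries where they do the work, as an engineer would, in place of code of your own. Each camera call takes 0.05 s, during which the arm holds its last target. There are 200 camera calls.

## Working session

There is one attempt and no reset: what is moved stays moved. The work goes in short steps, Python scripts to look and compute and a tool call to move; the robot and the scene stay as the last step left them, time stands still between calls to the robot, and variables do not carry over. Pictures are saved under pics/ and viewed, at most 10 in all, crops included, and the job is handed in when it is done.

Besides the shell and the picture viewer there is one more tool, called after "Emit:" as name(argument=value, ...) on one line, values as JSON. servo_tool: Moves the arm, as the interface text tells. Its arguments: {"type":"object","properties":{"moves":{"type":"array","items":{"type":"object","properties":{"gripper":{"type":"number"},"translation":{"type":"array","items":{"type":"number"}},"roll":{"type":"number"}}}},"newtons":{"type":"number"}},"required":["moves"]}

```bash
mkdir -p pics
python3 - <<'E'
from plant import ctrl
import cv2,numpy as np
s=ctrl.read_state()
print(s)
for n in("side","top"):
    f=ctrl.grab_frame(n); cv2.imwrite(f"pics/{n}0.png",cv2.resize(f["frame"][:,:,::-1],(768,576)))
    np.savez(f"pics/{n}0.npz",**{k:np.array(v) for k,v in f.items()})
    print(n,f["K"],f["D"],f["R"],f["t"],-np.array(f["R"]).T@f["t"])
E
```

```text
{'clock': 0.0, 'joint_pos': array([-1.17396540e+00,  2.41407509e-01,  3.71969568e-03,  1.33517629e+00,
       -2.28679931e-05,  1.57077731e+00]), 'qvel': array([ 4.37747794e-04,  6.93217734e-04, -1.08540914e-03, -8.36477506e-04,
        3.25686792e-06,  8.39921062e-04]), 'tau': array([ 1.72678242e-04, -3.72325408e+01,  2.52400768e+01,  1.70971197e-02,
        1.81575924e-04,  1.48785954e-06]), 'tool_pos': array([ 0.19300078, -0.46057148,  0.23041394]), 'orientation': array([-1.01135205e-03,  9.80377745e-01,  1.97125360e-01, -2.14996154e-04]), 'wrist_force': array([-0.8560146 , -0.62187179, -0.06036363]), 'moment': array([-0.02924157, -0.02802782,  0.00728045]), 'finger_force': 0.0, 'grip_width': 0.08525312772875436}
side [[428.09277052   0.         259.76445186]
 [  0.         428.09277052 188.49973894]
 [  0.           0.           1.        ]] [-0.08041123  0.          0.          0.          0.        ] [[-0.9835196  -0.17937526 -0.02266514]
 [-0.078382    0.53598331 -0.84058203]
 [ 0.16292776 -0.82495237 -0.54120988]] [0.54504308 0.07777717 1.04769822] [0.37145777 0.9203811  0.64475621]
top [[368.95230796   0.         259.69560419]
 [  0.         368.95230796 190.65257618]
 [  0.           0.           1.        ]] [-0.07888841  0.          0.          0.          0.        ] [[ 0.02388607 -0.99963047 -0.01297618]
 [-0.99762817 -0.02299604 -0.0648785 ]
 [ 0.06455612  0.01449509 -0.9978088 ]] [0.06033137 0.55932244 1.08036221] [0.48681075 0.05751133 1.11506579]
```

View pics/side0.png

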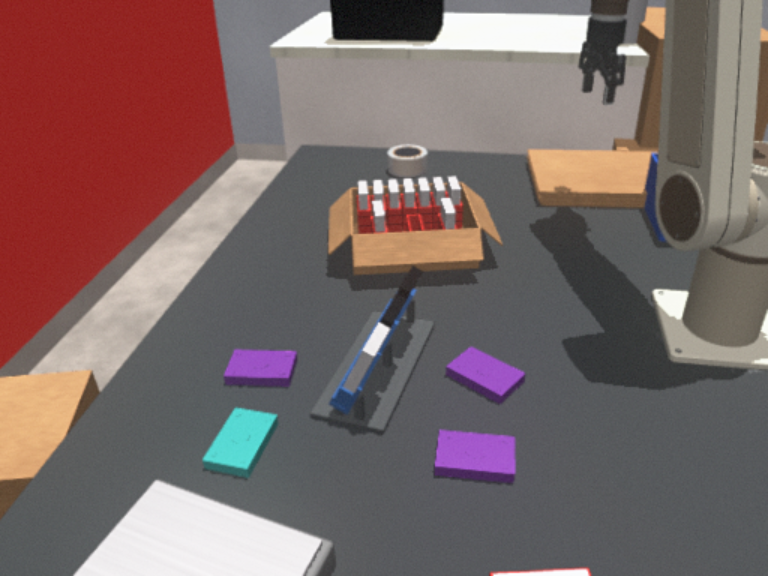

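View pics/top0.png

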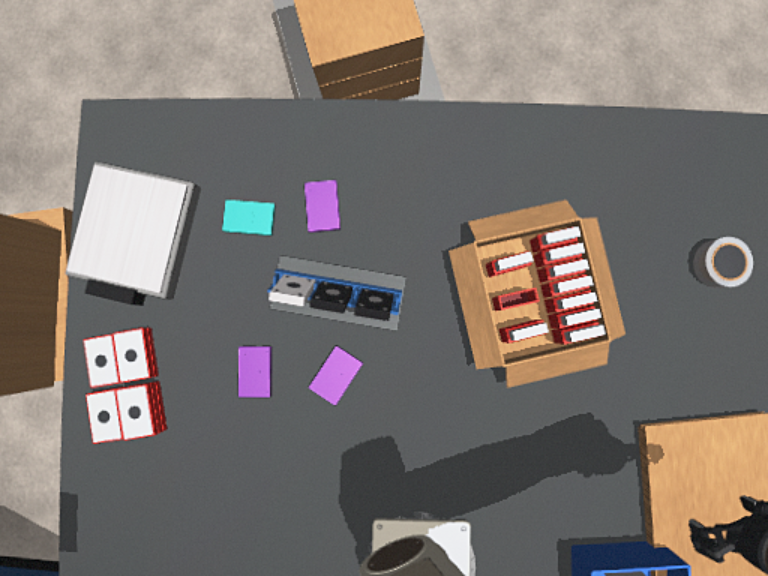

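Run:
```python
import cv2,numpy as np
t=np.load("pics/top0.npz")["frame"][:,:,::-1];s=np.load("pics/side0.npz")["frame"][:,:,::-1]
def c(f,x0,y0,w,h): return cv2.resize(f[y0:y0+h,x0:x0+w],(400,300),interpolation=cv2.INTER_CUBIC)
# crops 100x75 (x4)  / 
im=np.vstack([np.hstack([c(t,175,160,100,75),c(t,300,130,120,90) ]),np.hstack([c(s,200,180,100,75),c(s,220,105,100,75)])])
cv2.imwrite("pics/crop0.png",im)
```

```text
(no output)
```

View pics/crop0.png

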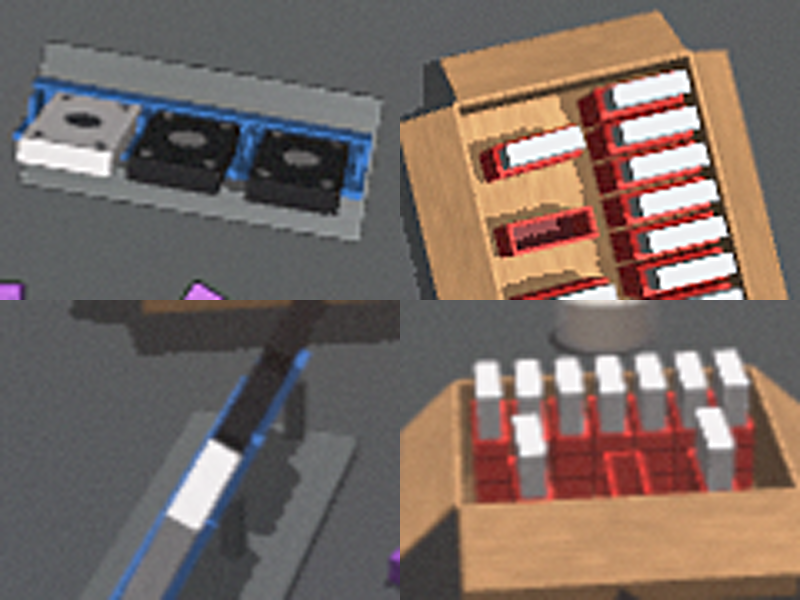

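```bash
cat > h.py <<'E'
import cv2,numpy as np
def load(n,k=0):
    d=np.load(f"pics/{n}{k}.npz"); return {x:d[x] for x in d}
def ray(c,uv):
    p=cv2.undistortPoints(np.array(uv,float).reshape(-1,1,2),c["K"],c["D"]).reshape(-1,2)
    return -c["R"].T@c["t"], np.c_[p,np.ones(len(p))]@c["R"]
def plane(c,uv,z):
    o,d=ray(c,uv); return o+d*((z-o[2])/d[:,2])[:,None]
def tri(c1,u1,c2,u2):
    o1,d1=ray(c1,u1);o2,d2=ray(c2,u2);d1=d1[0]/np.linalg.norm(d1[0]);d2=d2[0]/np.linalg.norm(d2[0])
    a=np.linalg.lstsq(np.c_[d1,-d2],o2-o1,rcond=None)[0]
    p,q=o1+a[0]*d1,o2+a[1]*d2
    return (p+q)/2,np.linalg.norm(p-q)
def blobs(m,off=(0,0),amin=20):
    n,l,st,ce=cv2.connectedComponentsWithStats(m.astype(np.uint8),connectivity=4)
    out=[]
    for i in range(1,n):
        if st[i,4]>=amin:
            ys,xs=np.where(l==i); r=cv2.minAreaRect(np.c_[xs,ys].astype(np.float32))
            out.append((ce[i]+off,st[i,4],cv2.boxPoints(r)+np.array(off),r))
    return out
E
python3 - <<'E'
from h import *
np.set_printoptions(precision=4,suppress=True)
T=load("top");S=load("side")
def white(c,x0,y0,w,h,th=215): return blobs(c["frame"][y0:y0+h,x0:x0+w].min(2)>th,(x0,y0),12)
print("rack top");tt=white(T,175,180,60,30);[print(b[0],b[1],b[3][1:]) for b in tt]
print("rack side");ss=white(S,225,200,50,40);[print(b[0],b[1],b[3][1:]) for b in ss]
for a in tt:
  for b in ss: print(*tri(T,a[0],S,b[0]))
print("carton top")
for b in white(T,315,140,100,100):
    P=plane(T,b[2],.104); e=P[1]-P[0];f=P[2]-P[1]; l=e if np.linalg.norm(e)>np.linalg.norm(f) else f
    print(b[0],b[1],plane(T,b[0],.104)[0][:2],np.linalg.norm(e),np.linalg.norm(f),np.degrees(np.arctan2(l[1],l[0]))%180)
print("steel base / blue")
f=T["frame"].astype(int);x0,y0,w,h=315,185,50,30
g=f[y0:y0+h,x0:x0+w]
print("red px R channel");print(g[4:24,4:48,0])
E
```

```text
rack top
[190.7109 198.7656] 128 ((22.193862915039062, 5.589565277099609), 9.462322235107422)
rack side
[250.25   225.8837] 172 ((8.277881622314453, 20.73069190979004), 30.256441116333008)
[0.5242 0.2585 0.1196] 0.0012336184058857232
carton top
[374.811  156.1102] 127 [ 0.6556 -0.245 ] 0.0638010173021225 0.016322786475227086 104.43530111996603
[377.7681 166.7029] 138 [ 0.6262 -0.2532] 0.06368057058008035 0.016852906039533412 105.3664491570125
[343.1971 173.1971] 137 [ 0.6058 -0.1569] 0.06281572024385865 0.016497523994695416 106.59444233706353
[380.3431 177.708 ] 137 [ 0.5958 -0.2605] 0.06384679200269631 0.016526996663047744 103.78666452614502
[383.0286 188.7643] 140 [ 0.5653 -0.268 ] 0.06344261950190667 0.01675682980189312 104.38946277351185
[385.8873 199.8028] 142 [ 0.535  -0.2761] 0.06334274718298917 0.017128425262508122 104.051596170858
[388.625 210.875] 144 [ 0.5047 -0.2839] 0.06346392822102052 0.01708873552266405 103.95283662461031
[353.2695 220.7163] 141 [ 0.4757 -0.186 ] 0.06303577821473522 0.01668256873782446 105.7873913889975
[391.0429 222.0857] 140 [ 0.474  -0.2908] 0.06191
[... 3048 characters left out ...]
6 214 134 105  75  80  77  87 255 222 255
  254 252 239 239 233 227 229 224 224 216 221 222 228 229 228 223 222 222
  220 219 223 203 135 148 152 154]
 [168 169 172 185 179 171 170 206 236 121 113  60  63  56  56 227 241 238
  233 230 227 222 225 222 227 228 225 220 219 223 227 230 228 223 221 224
  223 222 224 205 126 146 150 151]
 [168 167 174 182 183 172 170 186 231 230 236 185 247 222 227 232 228 223
  226 225 224 220 224 228 229 233 230 224 215 222 224 230 227 224 217 224
  225 224 224 236 209 141 145 150]
 [166 165 173 183 181 180 169 172 231 230 226 221 230 221 220 228 229 223
  223 225 222 222 223 228 227 233 230 227 215 220 221 232 227 223 218 220
  225 226 226 208 130 136 142 141]]
```

Run:
```python
from h import *
np.set_printoptions(precision=4,suppress=True)
T=load("top");S=load("side")
def ang(P):
    e=P[1]-P[0];f=P[2]-P[1];l=e if np.linalg.norm(e)>np.linalg.norm(f) else f
    return np.degrees(np.arctan2(l[1],l[0]))%180,np.linalg.norm(e),np.linalg.norm(f)
f=T["frame"].astype(int)
for th in (165,185,205):
    x0,y0,w,h=315,185,50,30;g=f[y0:y0+h,x0:x0+w]
    m=(g[...,0]>th)&(g[...,1]<130)&(g[...,0]-g[...,1]>90)
    for b in blobs(m,(x0,y0)):
        P=plane(T,b[2],.073);print("rim",th,b[1],P.mean(0),ang(P))
# plate end-face edge
x0,y0,w,h=175,180,60,30
b=blobs(f[y0:y0+h,x0:x0+w].min(2)>215,(x0,y0))[0];P=plane(T,b[2],.12);print("plate end",P.mean(0),ang(P))
# black plate fronts' row & steel base: gray hull
x0,y0,w,h=165,155,120,75;g=f[y0:y0+h,x0:x0+w]
print(g[15,0:30].tolist()[:3],g[14,30],g[63,80])
# cardboard rim
x0,y0,w,h=290,125,140,140;g=f[y0:y0+h,x0:x0+w]
m=(g[...,0]-g[...,2]>50)&(g[...,1]>90)
# side rim view
f2=S["frame"].astype(int);x0,y0,w,h=265,130,25,30;g=f2[y0:y0+h,x0:x0+w]
print(g[8:24,2:22,0])
```

```text
rim 165 102 [ 0.5374 -0.1702  0.073 ] (np.float64(103.324327742461), np.float64(0.07479883910000293), np.float64(0.028462053023675084))
rim 185 49 [ 0.5365 -0.1642  0.073 ] (np.float64(105.25101878995993), np.float64(0.06231562106848526), np.float64(0.026749498871874576))
rim 185 39 [ 0.539  -0.1797  0.073 ] (np.float64(103.31706737001313), np.float64(0.055501648894716815), np.float64(0.02727456403381888))
plate end [0.5248 0.2589 0.12  ] (np.float64(81.9750081420101), np.float64(0.015178764035700051), np.float64(0.0608389964401417))
[[94, 97, 99], [93, 94, 98], [96, 99, 101]] [100 101 100] [92 95 95]
[[187 113 152 157 154 153 148 150 170 238 228 149 177 186 169 160 159 160
  171 171]
 [145 108 137 132 127 126 124 121 132 150 143 110 128 137 138 132 136 134
  135 137]
 [120 101 126 128 125 127 127 124 127 128 125 106 117 128 129 130 124 131
  128 127]
 [116 105 127 127 128 127 124 125 127 133 125 106 119 126 128 129 131 127
  130 128]
 [115 102 119 123 134 132 132 126 122 145 150 147 155 122 106 106 106 107
  101 100]
 [ 97  97 103 125 228 216 195 192 191 194 170 168 235 179 125 116 
[... 169 characters left out ...]
 128 129
  129 130]
 [125 111 122 134 172 196 153 130 131 131 128 131 172 219 168 128 128 131
  132 132]
 [131 111 133 144 176 222 167 128 124 129 124 125 132 233 187 137 125 131
  123 129]
 [118 100 125 127 140 234 187 132 129 133 127 127 120 209 199 135 105  98
  102 105]
 [102 102 110 107 123 235 199 141 127 130 129 124 113 174 196 151 125 124
  128 131]
 [119 105 131 126 114 203 205 151 131 129 130 128 110 170 220 169 130 131
  132 135]
 [131 113 135 134 116 174 197 152 129 125 131 129 111 145 235 187 133 129
  127 132]
 [130 113 135 130 114 164 220 170 127 127 126 123 101 122 233 196 146 132
  128 126]
 [128 127 138 126 108 136 233 185 138 131 137 136 119 119 180 187 164 153
  156 159]]
```

Emit:
servo_tool(moves=[{"gripper":1,"translation":[0.98,-0.89,0],"roll":0},{"gripper":1,"translation":[0.98,-0.89,0],"roll":0},{"gripper":1,"translation":[0.98,-0.89,0],"roll":0},{"gripper":1,"translation":[0.98,-0.89,0],"roll":0},{"gripper":1,"translation":[0.98,-0.89,0],"roll":0}])

```text
clock: 0.52
tool_pos: [0.2498, -0.339, 0.2312]
orientation: [-0.0, 0.98, 0.199, -0.0]
wrist_force: [-0.4, 0.2, -0.2]
grip_width: 0.0854
finger_force: 0.0
```

Emit:
servo_tool(moves=[{"gripper":1,"translation":[0.98,-0.89,0],"roll":0},{"gripper":1,"translation":[0.98,-0.89,0],"roll":0},{"gripper":1,"translation":[0.98,-0.89,0],"roll":0},{"gripper":1,"translation":[0.98,-0.89,0],"roll":0},{"gripper":1,"translation":[0.98,-0.89,0],"roll":0}])

```text
clock: 0.93
tool_pos: [0.306, -0.2205, 0.2314]
orientation: [0.0, 0.98, 0.199, -0.0]
wrist_force: [-0.7, -0.2, -0.4]
grip_width: 0.0853
finger_force: 0.0
```

Emit:
servo_tool(moves=[{"gripper":1,"translation":[0.98,-0.89,0],"roll":0},{"gripper":1,"translation":[0.98,-0.89,0],"roll":0},{"gripper":1,"translation":[0.98,-0.89,0],"roll":0},{"gripper":1,"translation":[0.98,-0.89,0],"roll":0},{"gripper":1,"translation":[0.98,-0.89,0],"roll":0}])

```text
clock: 1.35
tool_pos: [0.3624, -0.1012, 0.2312]
orientation: [0.0, 0.98, 0.199, -0.0]
wrist_force: [0.3, -0.2, 0.3]
grip_width: 0.0857
finger_force: 0.0
```

Emit:
servo_tool(moves=[{"gripper":1,"translation":[0.98,-0.89,0],"roll":0},{"gripper":1,"translation":[0.98,-0.89,0],"roll":0},{"gripper":1,"translation":[0.98,-0.89,0],"roll":0},{"gripper":1,"translation":[0.98,-0.89,0],"roll":0},{"gripper":1,"translation":[0.98,-0.89,0],"roll":0}])

```text
clock: 1.77
tool_pos: [0.4185, 0.0181, 0.2309]
orientation: [0.0, 0.98, 0.198, -0.0]
wrist_force: [0.4, -0.9, -0.0]
grip_width: 0.0854
finger_force: 0.0
```

Emit:
servo_tool(moves=[{"gripper":1,"translation":[0.98,-0.89,0],"roll":0},{"gripper":1,"translation":[0.98,-0.89,0],"roll":0},{"gripper":1,"translation":[0.98,-0.89,0],"roll":0},{"gripper":1,"translation":[0.98,-0.89,0],"roll":0},{"gripper":1,"translation":[0.98,-0.89,0],"roll":0}])

```text
clock: 2.18
tool_pos: [0.4744, 0.1376, 0.2306]
orientation: [0.001, 0.98, 0.197, -0.0]
wrist_force: [-0.5, -0.5, 0.0]
grip_width: 0.0856
finger_force: 0.0
```

Emit:
servo_tool(moves=[{"gripper":1,"translation":[0.9,-0.8,0],"roll":-0.988},{"gripper":1,"translation":[0.9,-0.8,0],"roll":-0.988},{"gripper":1,"translation":[0.9,-0.8,0],"roll":-0.988},{"gripper":1,"translation":[0.9,-0.8,0],"roll":-0.988},{"gripper":1,"translation":[0.9,-0.8,0],"roll":-0.988},{"gripper":1,"translation":[0.9,-0.8,0],"roll":-0.988},{"gripper":1,"translation":[0.9,-0.8,0],"roll":-0.988},{"gripper":1,"translation":[0.9,-0.8,0],"roll":-0.988},{"gripper":1,"translation":[0.9,-0.8,0],"roll":-0.988},{"gripper":1,"translation":[0.9,-0.8,0],"roll":-0.988},{"gripper":1,"translation":[0.9,-0.8,0],"roll":-0.988}])

```text
clock: 3.1
tool_pos: [0.5257, 0.244, 0.2314]
orientation: [0.0, 0.756, 0.654, -0.001]
wrist_force: [0.4, 0.2, -0.9]
grip_width: 0.0855
finger_force: 0.0
```

Emit:
servo_tool(moves=[{"gripper":1,"translation":[0.142,0.01,0.9],"roll":0},{"gripper":1,"translation":[0.142,0.01,0.9],"roll":0},{"gripper":1,"translation":[0.142,0.01,0.9],"roll":0},{"gripper":1,"translation":[0.142,0.01,0.9],"roll":0},{"gripper":0.6,"translation":[0.142,0.01,0.9],"roll":0},{"gripper":0.6,"translation":[0.142,0.01,0.9],"roll":0},{"gripper":0.6,"translation":[0.142,0.01,0.9],"roll":0},{"gripper":0.6,"translation":[0.142,0.01,0.9],"roll":0}], newtons=20)

```text
clock: 3.77
tool_pos: [0.5296, 0.2615, 0.1437]
orientation: [0.001, 0.755, 0.656, 0.002]
wrist_force: [-0.4, 0.3, 0.2]
grip_width: 0.0512
finger_force: 0.0
```

Emit:
servo_tool(moves=[{"gripper":0.6,"translation":[0,0,0.25],"roll":0},{"gripper":0.6,"translation":[0,0,0.5],"roll":0},{"gripper":0.6,"translation":[0,0,0.5],"roll":0},{"gripper":0.6,"translation":[0,0,0.5],"roll":0}])

```text
clock: 4.1
tool_pos: [0.5274, 0.2607, 0.0911]
orientation: [-0.0, 0.755, 0.656, -0.001]
wrist_force: [0.5, 0.4, 0.5]
grip_width: 0.0511
finger_force: 0.0
```

```bash
cat > snap.py <<'E'
import sys
from h import *
from plant import ctrl
k=sys.argv[1]; r=[int(v) for v in sys.argv[2:]]; o=[]
for i,n in enumerate(("top","side")):
    f=ctrl.grab_frame(n); np.savez(f"pics/{n}{k}.npz",**{a:np.array(b) for a,b in f.items()})
    x,y=r[2*i:2*i+2]; o.append(cv2.resize(f["frame"][y:y+120,x:x+80,::-1],(400,600),interpolation=cv2.INTER_CUBIC))
cv2.imwrite(f"pics/snap{k}.png",np.hstack(o))
s=ctrl.read_state(); print(s["clock"],s["tool_pos"],s["wrist_force"],s["grip_width"],s["finger_force"])
E
python3 snap.py 1 160 130 215 160
```

```text
4.2 [0.52927562 0.26166425 0.09313411] [ 0.06786783 -0.21383336  0.33422015] 0.05060946900490622 0.0
```

View pics/snap1.png

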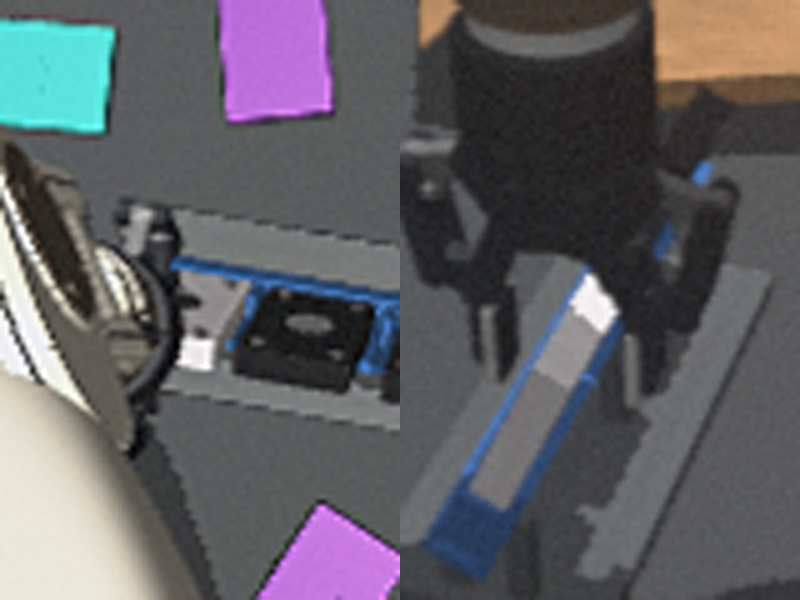

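Emit:
servo_tool(moves=[{"gripper":0.45,"translation":[-0.03,0,0],"roll":0},{"gripper":0.4,"translation":[-0.03,0,0],"roll":0},{"gripper":0.35,"translation":[-0.03,0,0],"roll":0},{"gripper":0.3,"translation":[-0.03,0,0],"roll":0},{"gripper":0.25,"translation":[-0.03,0,0],"roll":0},{"gripper":0.1,"translation":[-0.03,0,0],"roll":0},{"gripper":0.1,"translation":[-0.03,0,0],"roll":0},{"gripper":0.1,"translation":[-0.03,0,0],"roll":0}], newtons=20)

```text
clock: 4.87
tool_pos: [0.5301, 0.2583, 0.0936]
orientation: [0.002, 0.755, 0.656, 0.002]
wrist_force: [1.7, -0.8, 5.8]
grip_width: 0.029
finger_force: 18.1
```

Emit:
servo_tool(moves=[{"gripper":0.1,"translation":[0,-0.022,-0.05],"roll":0},{"gripper":0.1,"translation":[0,-0.045,-0.1],"roll":0},{"gripper":0.1,"translation":[0,-0.067,-0.15],"roll":0},{"gripper":0.1,"translation":[0,-0.09,-0.2],"roll":0},{"gripper":0.1,"translation":[0,-0.09,-0.2],"roll":0}])

```text
clock: 5.28
tool_pos: [0.522, 0.2594, 0.1132]
orientation: [0.002, 0.755, 0.656, 0.003]
wrist_force: [4.2, -0.8, 3.2]
grip_width: 0.0281
finger_force: 20.5
```

Emit:
servo_tool(moves=[{"gripper":0.1,"translation":[0,-0.022,-0.1],"roll":0},{"gripper":0.1,"translation":[0,-0.022,-0.2],"roll":0},{"gripper":0.1,"translation":[0,-0.022,-0.3],"roll":0},{"gripper":0.1,"translation":[0,-0.022,-0.4],"roll":0},{"gripper":0.1,"translation":[0,-0.022,-0.6],"roll":0},{"gripper":0.1,"translation":[0,-0.022,-0.8],"roll":0},{"gripper":0.1,"translation":[0,-0.022,-0.8],"roll":0}])

```text
clock: 5.87
tool_pos: [0.5174, 0.2609, 0.1956]
orientation: [-0.0, 0.754, 0.656, 0.003]
wrist_force: [0.4, -0.1, -1.3]
grip_width: 0.0175
finger_force: 20.3
```

```bash
python3 snap.py 2 160 130 215 130
```

```text
5.9667 [0.51622122 0.26007562 0.19164221] [-0.79526096  0.31898246 -2.32697584] 0.01775375687477408 20.286133289337158
```

View pics/snap2.png

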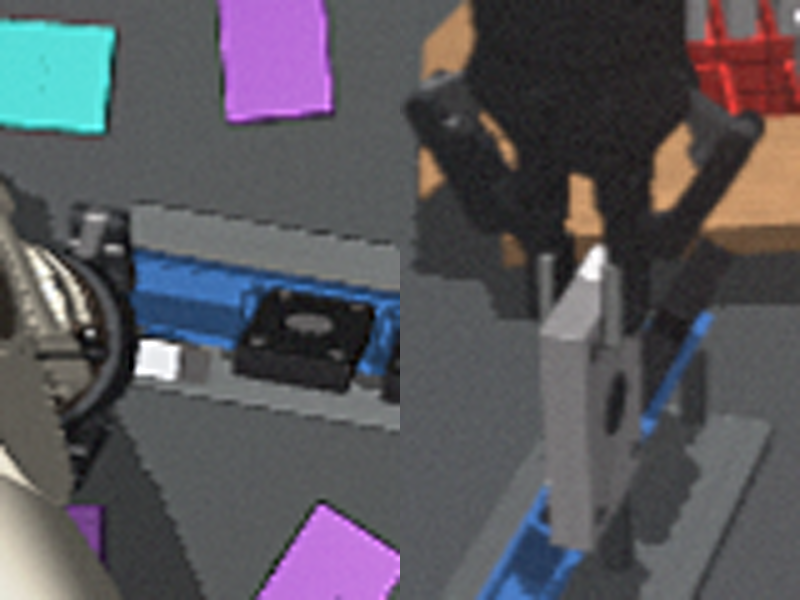

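Emit:
servo_tool(moves=[{"gripper":0.1,"translation":[0,0,-0.2],"roll":0},{"gripper":0.1,"translation":[0,0,-0.4],"roll":0},{"gripper":0.1,"translation":[0,0,-0.4],"roll":0},{"gripper":0.1,"translation":[-0.25,0.05,-0.4],"roll":0},{"gripper":0.1,"translation":[-0.5,0.1,-0.4],"roll":0},{"gripper":0.1,"translation":[-0.75,0.15,-0.4],"roll":0},{"gripper":0.1,"translation":[-1,0.2,-0.4],"roll":0}], newtons=60)

```text
clock: 6.55
tool_pos: [0.5212, 0.1569, 0.2287]
orientation: [-0.001, 0.754, 0.657, -0.002]
wrist_force: [0.4, -0.6, -2.4]
grip_width: 0.0164
finger_force: 64.9
```

Emit:
servo_tool(moves=[{"gripper":0.1,"translation":[-0.25,0.05,0],"roll":0},{"gripper":0.1,"translation":[-0.5,0.1,0],"roll":0},{"gripper":0.1,"translation":[-0.75,0.15,0],"roll":0},{"gripper":0.1,"translation":[-1,0.2,0],"roll":0}])

```text
clock: 6.88
tool_pos: [0.5271, 0.055, 0.2288]
orientation: [-0.001, 0.755, 0.656, -0.002]
wrist_force: [0.0, -0.4, -3.4]
grip_width: 0.0166
finger_force: 64.9
```

Emit:
servo_tool(moves=[{"gripper":0.1,"translation":[-0.25,0.05,0],"roll":0},{"gripper":0.1,"translation":[-0.5,0.1,0],"roll":0},{"gripper":0.1,"translation":[-0.75,0.15,0],"roll":0},{"gripper":0.1,"translation":[-1,0.2,0],"roll":0}])

```text
clock: 7.22
tool_pos: [0.5331, -0.0466, 0.2288]
orientation: [-0.002, 0.755, 0.656, -0.001]
wrist_force: [0.3, 0.5, -3.0]
grip_width: 0.0167
finger_force: 64.9
```

Emit:
servo_tool(moves=[{"gripper":0.1,"translation":[-0.25,0.05,0],"roll":-0.08},{"gripper":0.1,"translation":[-0.5,0.1,0],"roll":-0.16},{"gripper":0.1,"translation":[-0.75,0.15,0],"roll":-0.24},{"gripper":0.1,"translation":[-1,0.2,0],"roll":-0.32},{"gripper":0.1,"translation":[-1,0.2,0],"roll":-0.369},{"gripper":0.1,"translation":[-1,0.2,0],"roll":-0.369},{"gripper":0.1,"translation":[-1,0.2,0],"roll":-0.369}])

```text
clock: 7.8
tool_pos: [0.5393, -0.1472, 0.2292]
orientation: [-0.002, 0.615, 0.788, -0.0]
wrist_force: [0.1, -0.0, -2.1]
grip_width: 0.0163
finger_force: 64.9
```

```bash
python3 snap.py 3 300 130 215 50; python3 -c "
from plant import ctrl;import numpy as np
q=ctrl.read_state()['orientation'];print(q,2*np.degrees(np.arctan2(q[2],q[1]))-90)"
```

```text
7.9 [ 0.53979909 -0.14660551  0.23013716] [ 0.36532298 -0.75524555 -3.1014594 ] 0.016237688166924766 64.8668360710144
[-1.09940962e-03  6.14621468e-01  7.88821388e-01 -2.43083143e-04] 14.151102102956187
```

View pics/snap3.png

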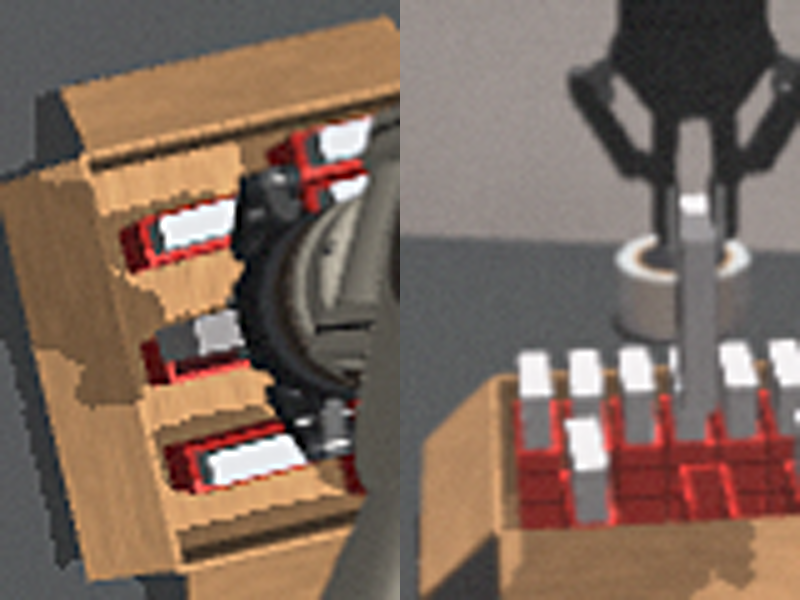

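Emit:
servo_tool(moves=[{"gripper":0.1,"translation":[-0.223,-0.081,0],"roll":0},{"gripper":0.1,"translation":[-0.223,-0.081,0.2],"roll":0},{"gripper":0.1,"translation":[-0.223,-0.081,0.4],"roll":0},{"gripper":0.1,"translation":[-0.223,-0.081,0.6],"roll":0},{"gripper":0.1,"translation":[-0.223,-0.081,0.6],"roll":0},{"gripper":0.1,"translation":[-0.223,-0.081,0.6],"roll":0}])

```text
clock: 8.4
tool_pos: [0.5369, -0.1699, 0.1702]
orientation: [-0.002, 0.614, 0.789, -0.001]
wrist_force: [0.7, 0.1, -2.0]
grip_width: 0.0165
finger_force: 64.8
```

```bash
python3 snap.py 4 300 130 230 60
python3 - <<'E'
from h import *
S=load("side",4);f=S["frame"].astype(int)
print(f[100:160:4,265:285].min(2)); print("R-G rows");g=f[135:162,262:286];print((g[...,0]-g[...,1]))
E
```

```text
8.5 [ 0.53879163 -0.17071341  0.17254055] [ 0.9250283  -0.40699134 -2.32405332] 0.016530461034727308 64.7884726524353
[[ 39  40  43  38  41  38  44  50  61  72  65  69  71  73  50  45  39  44
   42  39]
 [171 147  97  53  38  41  47  58 105 144 152 136 179 114  58  61  57  44
   44  73]
 [107 106  82  50  45  66  93 105 230 247 245 245 247 160  75  94  93  61
   49  90]
 [102 110  97  66  45  61  95  86 137 151 149 153 155 150 113  99  81  47
   49  89]
 [109 109 110 105 100  97 101  82  80 108 112 113 109 112 118  94  94  84
   87  91]
 [ 98  88  85 116 227 247 230 141  91 105 113 112 115 111 124 185 239 245
  245 201]
 [170  84  75  80 161 233 227 134  84 105 115 113 114 113 120 185 236 241
  242 241]
 [121  75  57  70  88 153 144  87  86 112 114 112 112 112 116  90 107 113
  115 112]
 [102  66  45  41  80 106 105  92  90 112 113 113 115 115 119  95 110 118
  111 115]
 [132  97  49  40  56  98 106  87  82 108 117 115 116 116 114  95 107 117
  113 115]
 [ 46  46  41  42  39  42  45  54  78 108 115 116 113 116 112  76  42  42
   38  35]
 [ 43  37  40  34  40  42  45  50  52 109 115 1
[... 2330 characters left out ...]
34  34  35  36  38  34  35  36  31  33  33  32  34  35  32  45  47
   48  46  49  47  47  46]
 [ 33  31  32  33  33  34  34  33  35  33  32  33  33  34  34  36  47  50
   48  49  47  48  47  48]
 [ 31  35  35  36  36  34  38  33  34  35  33  34  32  33  36  43  48  51
   50  48  49  49  50  49]
 [ 35  34  37  35  35  36  37  37  35  35  32  33  33  33  35  48  48  48
   50  50  50  50  51  49]
 [ 35  34  37  36  36  36  34  35  32  33  35  34  34  35  44  50  50  45
   47  49  49  50  50  48]
 [ 32  35  35  33  35  33  33  33  34  34  31  36  31  32  44  46  45  47
   46  49  45  47  49  49]
 [ 35  33  32  33  35  34  33  34  33  34  34  34  33  32  45  47  47  45
   44  45  45  48  49  47]]
```

View pics/snap4.png

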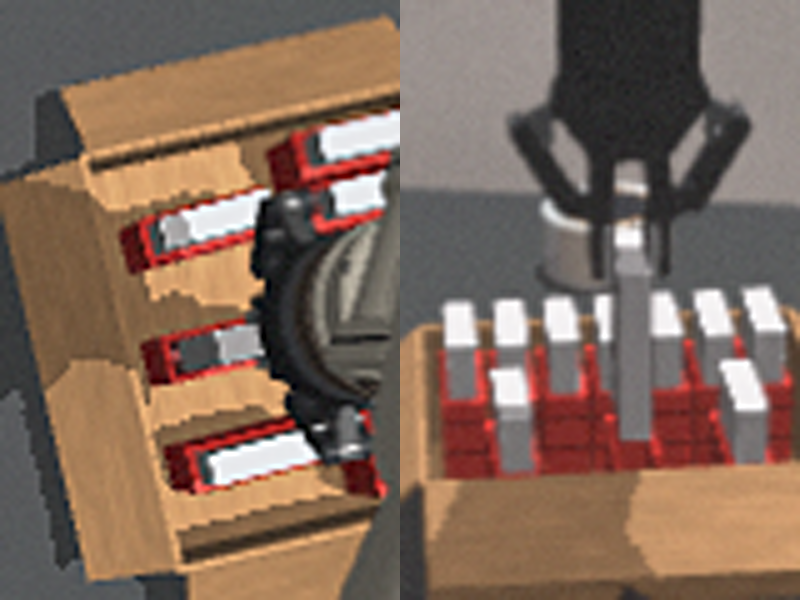

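Run:
```python
from h import *
np.set_printoptions(precision=4,suppress=True)
a=np.radians(14.2);X=np.array([np.cos(a),np.sin(a)]);Y=np.array([-X[1],X[0]])
O=np.array([.5374,-.1702])
def toC(P): return np.c_[(P[:,:2]-O)@X,(P[:,:2]-O)@Y,P[:,2]]*1000
S=load("side",0);R=S["frame"][...,0].astype(float)
L=[];Rt=[]
for r in range(144,152):
    for out,c0 in ((L,271.3+(r-143)*.17),(Rt,279.3+(r-143)*.2)):
        c=np.arange(int(round(c0))-2,int(round(c0))+3);w=np.clip(R[r,c]-145,0,None)
        out.append((( c*w).sum()/w.sum(),r))
pl=toC(plane(S,L,.073));pr=toC(plane(S,Rt,.073))
print("rim L\n",pl,"\nrim R\n",pr)
print("rim centre x (mm, about O):",(pl[:,0].mean()+pr[:,0].mean())/2, pl[:,0].mean()-pr[:,0].mean())
S4=load("side",4);o=-S4["R"].T@S4["t"];g=S4["frame"].astype(float)
tcp=np.array([.5378,-.1703])
for r,hot in ((147,0),(140,0),(130,0),(122,0)):
    # edges of the gray face: saturation (R-G) based
    d=g[r,266:288,0]-g[r,266:288,1]
    low=np.where(d[6:14]<25)[0]+6+266
    l,rr=low[0],low[-1]
    def sub(i,j): # crossing 40 between i (low) and j
        di,dj=g[r,i,0]-g[r,i,1],g[r,j,0]-g[r,j,1]; return i+(j-i)*np.clip((40-di)/(dj-di+1e-9),0,1)
    e=[(sub(l,l-1),r),(sub(rr,rr+1),r)]
    oo,dd=ray(S4,e); n=np.r_[Y,0]; q=np.r_[tcp+.032*Y,0]
    P=oo+dd*(((q-oo)@n)/(dd@n))[:,None]
    print(r,np.array(e)[:,0],toC(P))
bt=[(277,147.6)];oo,dd=ray(S4,bt);P=oo+dd*(((q-oo)@n)/(dd@n))[:,None];print("bottom z",P, "tcp off",toC(np.array([[*tcp,0]])))
# the plate top in top view
T=load("top",4);m=T["frame"][190:206,320:352].min(2)
print(m)
```

```text
rim L
 [[  9.2179 -26.9195  73.    ]
 [  9.1149 -20.409   73.    ]
 [  9.4139 -14.0001  73.    ]
 [  9.5546  -7.6295  73.    ]
 [  9.0097  -1.2384  73.    ]
 [  9.4292   4.9913  73.    ]
 [  9.4142  11.2153  73.    ]
 [  9.5022  17.3747  73.    ]] 
rim R
 [[-14.494  -24.2802  73.    ]
 [-14.3501 -17.8028  73.    ]
 [-14.3042 -11.3713  73.    ]
 [-14.648   -4.9529  73.    ]
 [-14.3553   1.3401  73.    ]
 [-14.4664   7.6231  73.    ]
 [-14.5324  13.8472  73.    ]
 [-14.7873  20.0388  73.    ]]
rim centre x (mm, about O): -2.5800639710067292 23.82427207552525
147 [273.5192 279.3226] [[ 8.5527 31.8049 93.1399]
 [-7.7848 31.8049 92.2147]]
140 [272.3333 280.    ] [[ 11.7291  31.8049 115.097 ]
 [ -9.6455  31.8049 113.9179]]
130 [272. 279.] [[ 12.4221  31.8049 145.5441]
 [ -6.8274  31.8049 144.5212]]
122 [272. 280.] [[ 12.2364  31.8049 169.293 ]
 [ -9.5353  31.8049 168.1718]]
bottom z [[ 0.5284 -0.1397  0.0907]] tcp off [[ 0.3632 -0.1951  0.    ]]
[[ 66  60  63  76  69  69  65  68  71  68  77  74  61  69  68  69  67  70
   67  81 125 117 112 111 117 118 117 118 120 109  35   3]
 [ 67  58  56
[... 1282 characters left out ...]
7 184 167 166 164 167 169 175 189]
 [ 53  57  58  58  61  66  71  73  41   4  18  24  26  45  65  85  78  75
   75  73  72  73  65  87 177 170 166 168 175 156 123  70]
 [ 85  92  63  57  58  61  70  69  78   8  18  28  17  25  41  36  51  74
   74  73  73  64  55  52 109 170 100  83  61  79  72  61]
 [ 82  90  84  87  89  52  72  70  76  11  20  24  18  32  36  14  58  72
   64  60  55  45  72  53  61  85  68  80  84  92  99  82]
 [ 82  91  91  88  85  85 117  90  76  50  18  22  15  33  48  17  17  42
   45  21  37  78  80  85  92  92 106 113 112 116 116 118]
 [ 80  84  86  89  85  86 107 104  68  42  13   7  16  19  42  31  31  28
   29  76  74 113 111 116 109 113 109 112 111 113 118 115]]
```

Run:
```python
from h import *
np.set_printoptions(precision=2,suppress=True)
a=np.radians(14.2);X=np.array([np.cos(a),np.sin(a)]);Y=np.array([-X[1],X[0]])
O=np.array([.5374,-.1702])
def toC(P): return np.c_[(P[:,:2]-O)@X,(P[:,:2]-O)@Y,P[:,2]]*1000
T=load("top",4);g=T["frame"].astype(float)[...,1]
for c in (345,346,347,348):
    col=g[188:208,c]; print(c,col.astype(int))
# edges along columns at half level
E=[]
for c in (346,347,348,349):
    idx=np.arange(192,206);v=g[idx,c];hi=np.where(v>120)[0]
    u=hi[0];l=hi[-1]
    eu=idx[u]-(v[u]-120)/(v[u]-v[u-1]);el=idx[l]+(v[l]-120)/(v[l]-v[l+1])
    P=toC(plane(T,[(c,eu),(c,el)],.196));print(c,eu,el,P[:,:2].ravel(),"centre x",P[:,0].mean())
EL=[]
for r in (197,198,199,200):
    v=g[r,340:348];i=np.where(v>120)[0][0];e=340+i-(v[i]-120)/(v[i]-v[i-1]);print(r,e,toC(plane(T,[(e,r)],.196)))
# rim in same way, columns at bare part, frame 0
T0=load("top",0);f=T0["frame"].astype(float)
d=f[...,0]-f[...,1]
for c in (328,331,334,337,340,343,346):
    idx=np.arange(186,212);v=np.where((f[idx,c,0]>165)&(d[idx,c]>90),f[idx,c,0]-140,0)
    nz=np.where(v>0)[0]
    if len(nz)<2: continue
    s=nz.mean();up=nz[nz<s];lo=nz[nz>s]
    if len(up)==0 or len(lo)==0: continue
    p=[(c,(idx[k]*v[k]).sum()/v[k].sum()) for k in (up,lo)]
    P=toC(plane(T0,p,.073));print("rim",c,P[:,:2].ravel(),P[:,0].mean(),P[0,0]-P[1,0])
```

```text
345 [164 168 170 105  98 106  50  61 171 170 166 166 167 173 183  86 121 166
 166 167]
346 [159 166 172 105 101 105  37 107 166 168 166 164 168 170 100  72 162 159
 158 162]
347 [163 165 174 126 105  84  31 185 174 166 162 160 164 177  83  96 167 162
 157 153]
348 [164 168 175 189 118  71  31 181 169 162 163 165 167 185  61 112 165 163
 162 160]Traceback (most recent call last):
  File "<stdin>", line 14, in <module>
IndexError: index 14 is out of bounds for axis 0 with size 14
```

Run:
```python
from h import *
np.set_printoptions(precision=2,suppress=True)
a=np.radians(14.2);X=np.array([np.cos(a),np.sin(a)]);Y=np.array([-X[1],X[0]])
O=np.array([.5374,-.1702])
def toC(P): return np.c_[(P[:,:2]-O)@X,(P[:,:2]-O)@Y,P[:,2]]*1000
T=load("top",4)
for p in ([(345,195.5),(345,202.6)],[(347,194.6),(347,201.6)]):
    P=toC(plane(T,p,.196));print("top",P[:,:2].ravel(),P[:,0].mean(),P[0,0]-P[1,0])
print("end y",toC(plane(T,[(343.4,199.)],.196)))
T0=load("top",0);f=T0["frame"].astype(float);d=f[...,0]-f[...,1]
for c in (328,331,334,337,340,343,346):
    idx=np.arange(186,212);v=np.where((f[idx,c,0]>165)&(d[idx,c]>90),f[idx,c,0]-140,0)
    nz=np.where(v>0)[0]
    if len(nz)<2: continue
    s=nz.mean();k1=nz[nz<s];k2=nz[nz>s]
    if len(k1)*len(k2)==0: continue
    P=toC(plane(T0,[(c,(idx[k]*v[k]).sum()/v[k].sum()) for k in (k1,k2)],.073));print("rim",c,P[:,:2].ravel(),P[:,0].mean(),P[0,0]-P[1,0])
```

```text
top [ 8.41 26.51 -8.82 30.69] -0.20383835318962973 17.235511356159954
top [ 9.48 21.08 -7.52 25.21] 0.9806628927177297 16.99857003424766
end y [[  0.81  32.49 196.  ]]
rim 334 [ 5.65 31.75 -9.12 35.3 ] -1.7365818677664326 14.763568284380323
rim 337 [ 11.17  21.65 -12.43  27.34] -0.6291044873202072 23.594116895190457
rim 340 [ 11.83  12.72 -12.86  18.69] -0.514053364506724 24.68210466808005
rim 343 [ 11.28   4.07 -12.67   9.87] -0.6948610011739849 23.942739762959476
rim 346 [ 11.    -4.66 -12.65   1.09] -0.8233567376532234 23.65412690297535
```

Emit:
servo_tool(moves=[{"gripper":0.1,"translation":[0,-0.025,0.05],"roll":0},{"gripper":0.1,"translation":[0,-0.025,0.1],"roll":0},{"gripper":0.1,"translation":[0,-0.025,0.15],"roll":0},{"gripper":0.1,"translation":[0,-0.025,0.15],"roll":0},{"gripper":0.1,"translation":[0,-0.025,0.15],"roll":0}])

```text
clock: 8.92
tool_pos: [0.5352, -0.1717, 0.1559]
orientation: [-0.0, 0.615, 0.789, -0.0]
wrist_force: [-0.4, -0.3, -2.5]
grip_width: 0.0164
finger_force: 64.8
```

Emit:
servo_tool(moves=[{"gripper":0.1,"translation":[0,0,0.01],"roll":0},{"gripper":0.1,"translation":[0,0,0.02],"roll":0},{"gripper":0.1,"translation":[0,0,0.03],"roll":0},{"gripper":0.1,"translation":[0,0,0.03],"roll":0}])

```text
clock: 9.25
tool_pos: [0.5359, -0.1718, 0.1541]
orientation: [0.001, 0.615, 0.789, 0.0]
wrist_force: [-0.8, 0.8, 0.2]
grip_width: 0.0163
finger_force: 65.5
```

Emit:
servo_tool(moves=[{"gripper":0.1,"translation":[0,0,0.01],"roll":0},{"gripper":0.1,"translation":[0,0,0.02],"roll":0},{"gripper":0.1,"translation":[0,0,0.03],"roll":0},{"gripper":0.1,"translation":[0,0,0.03],"roll":0}])

```text
clock: 9.58
tool_pos: [0.5362, -0.1715, 0.1534]
orientation: [0.002, 0.615, 0.789, 0.001]
wrist_force: [-3.8, 2.3, 13.2]
grip_width: 0.0165
finger_force: 67.1
```

```bash
python3 -c "
from plant import ctrl;import numpy as np
s=ctrl.read_state();F=s['wrist_force'];M=s['moment'];a=np.radians(14.2);X=np.array([np.cos(a),np.sin(a),0]);Y=np.array([-X[1],X[0],0])
print(F,M,'F',F@X,F@Y,'M',M@X,M@Y,M[2], s['tool_pos'])"
```

```text
[-3.80562863  2.28505526 13.24215039] [ 0.46174509  1.14947912 -0.09027764] F -3.12880805013336 3.148785006966301 M 0.7296123524476329 1.0010877048053353 -0.09027763685710515 [ 0.53621859 -0.1715436   0.15339187]
```

Emit:
servo_tool(moves=[{"gripper":0.1,"translation":[0,0,-0.03],"roll":0},{"gripper":0.1,"translation":[0,0.015,-0.03],"roll":0},{"gripper":0.1,"translation":[0,0.015,-0.02],"roll":0},{"gripper":0.1,"translation":[0,0.015,-0.01],"roll":0},{"gripper":0.1,"translation":[0,0.015,0],"roll":0},{"gripper":0.1,"translation":[0,0.015,0.01],"roll":0},{"gripper":0.1,"translation":[0,0.015,0.01],"roll":0}])

```text
clock: 10.17
tool_pos: [0.5376, -0.1712, 0.1532]
orientation: [0.002, 0.615, 0.789, 0.001]
wrist_force: [-7.5, 4.5, 20.2]
grip_width: 0.0164
finger_force: 68.1
```

```bash
cat > fm.py <<'E'
from plant import ctrl;import numpy as np
s=ctrl.read_state();F=s['wrist_force'];M=s['moment'];a=np.radians(14.2);X=np.array([np.cos(a),np.sin(a),0]);Y=np.array([-X[1],X[0],0])
p=s['tool_pos']-[.5374,-.1702,0]
print('F',F@X,F@Y,F[2],'M',M@X,M@Y,M[2],'pC mm',p@X*1e3,p@Y*1e3,p[2]*1e3)
E
python3 fm.py
```

```text
F -6.177562602546629 6.200823806561379 20.193308692535798 M 0.984238553417516 1.6053485455936567 -0.18566746945921472 pC mm -0.03066336414538721 -0.98438881878395 153.16211852267372
```

Emit:
servo_tool(moves=[{"gripper":0.1,"translation":[0,0,-0.05],"roll":0},{"gripper":0.1,"translation":[0,0,-0.05],"roll":0},{"gripper":0.1,"translation":[0,0,-0.05],"roll":0},{"gripper":0.1,"translation":[0,0,-0.05],"roll":0}])

```text
clock: 10.5
tool_pos: [0.5374, -0.1714, 0.1541]
orientation: [0.0, 0.615, 0.789, 0.0]
wrist_force: [0.2, 0.6, 1.9]
grip_width: 0.0166
finger_force: 65.6
```

```bash
python3 fm.py; python3 snap.py 5 300 130 230 60; python3 fm.py;python3 - <<'E'
from h import *
S=load("side",5);f=S["frame"].astype(int)
print(f[138:158,266:288,0]); print((f[...,0]-f[...,1])[138:158,266:288])
E
```

```text
F 0.31668970843009836 0.5738044217253707 1.9145605274682076 M 0.005459954771624197 -0.03164911880693524 -0.019004576446995335 pC mm -0.2591923948501675 -1.1692964538489174 154.05699999458486
10.6 [ 0.53738552 -0.17141981  0.15405452] [0.36809123 0.52472627 0.29813125] 0.016659710317469323 65.54705142974854
F 0.4855635646407894 0.41839794146277415 0.2981312471832098 M 0.0019412549900669693 -0.16501433155498643 -0.017501560347156005 pC mm -0.31326116650691493 -1.1789832483507074 154.05452264716507
[[242 185 112 150 155 150 115  94 119 121 116 118 123 117 133 156 161 157
  156 172 168 162]
 [181 143 104 133 134 125 102  96 122 121 119 119 121 118 118 133 134 132
  127 133 133 131]
 [137 114  98 124 129 122 104  91 119 125 120 118 120 119 113 124 126 129
  127 124 126 129]
 [125 113 103 121 128 126 100  94 121 124 121 116 118 119 113 122 127 127
  122 124 123 125]
 [124 106 103 119 117 134 113  96 120 122 123 119 116 117 104 103 104 101
   98  97  96  99]
 [ 96  99  91  99 122 223 176 113 125 124 121 117 121 116 105 112 117 124
  121 124 122 126]
 [123 120 101 116 124 167 143 102 123 121
[... 2422 characters left out ...]
7   3   3  10  74 107  94  85
   83  88  89 100]
 [ 87  77  69  90  87  69  85  80  20   4   2   3   4   3  39 102  97  85
   85  86  84  95]
 [ 85  77  74  90  87  70  83  96  31   8   4   6   6   5  31  95 100  84
   83  82  84  78]
 [ 86  74  72  86  80  63  69  99  74  51  39  39  41  42  47  73  81  76
   77  78  75  73]
 [ 70  68  52  63  65  52  46  54  53  49  47  38  38  47  50  50  51  49
   51  51  52  48]
 [ 38  36  33  36  33  33  32  33  33  33  36  37  46  50  51  49  47  48
   48  46  47  47]
 [ 31  31  32  33  34  33  33  30  32  32  36  34  44  50  49  49  47  51
   47  47  49  48]
 [ 36  35  35  33  34  31  32  33  34  34  34  36  44  49  47  48  48  50
   53  48  48  47]]
```

View pics/snap5.png

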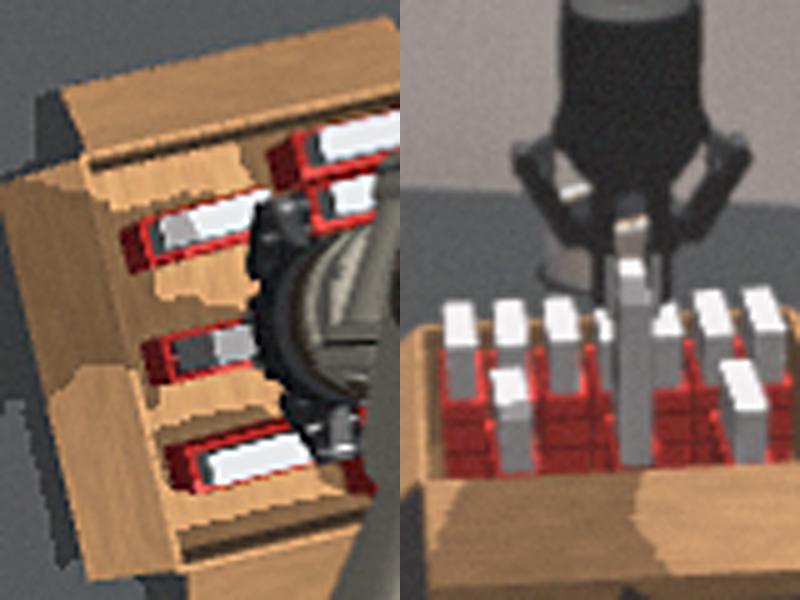

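Emit:
servo_tool(moves=[{"gripper":0.1,"translation":[0,-0.02,-0.01],"roll":0},{"gripper":0.1,"translation":[0,-0.02,0],"roll":0},{"gripper":0.1,"translation":[0,-0.02,0.01],"roll":0},{"gripper":0.1,"translation":[0,-0.02,0.02],"roll":0},{"gripper":0.1,"translation":[0,-0.02,0.02],"roll":0}])

```text
clock: 11.02
tool_pos: [0.5349, -0.172, 0.1542]
orientation: [0.001, 0.615, 0.789, 0.0]
wrist_force: [-2.3, 1.1, 9.8]
grip_width: 0.0167
finger_force: 66.8
```

```bash
python3 fm.py
```

```text
F -1.9614263047651797 1.6811978947060462 9.813589151359283 M 0.55174475679996 0.9154658639401443 -0.0069287118031605656 pC mm -2.83011972135417 -1.1562406516347297 154.1998113012539
```

Emit:
servo_tool(moves=[{"gripper":0.1,"translation":[0,-0.005,0],"roll":0},{"gripper":0.1,"translation":[0,-0.01,0],"roll":0},{"gripper":0.1,"translation":[0,-0.01,0],"roll":0}])

```text
clock: 11.27
tool_pos: [0.5345, -0.1721, 0.1542]
orientation: [0.001, 0.615, 0.789, 0.001]
wrist_force: [-2.2, 1.6, 8.7]
grip_width: 0.0166
finger_force: 66.6
```

```bash
python3 fm.py
```

```text
F -1.7043629968804317 2.077432914109629 8.746268297122457 M 0.5112541823007458 0.4886201938040666 -0.00928715675750412 pC mm -3.247766204841921 -1.1593481024570729 154.2204284688014
```

Emit:
servo_tool(moves=[{"gripper":0.1,"translation":[0,0,-0.01],"roll":0},{"gripper":0.1,"translation":[0.01,0.005,-0.01],"roll":0},{"gripper":0.1,"translation":[0.015,0.007,0],"roll":0},{"gripper":0.1,"translation":[0.015,0.007,0.01],"roll":0},{"gripper":0.1,"translation":[0.015,0.007,0.01],"roll":0}])

```text
clock: 11.68
tool_pos: [0.5349, -0.1716, 0.1541]
orientation: [0.002, 0.615, 0.789, -0.0]
wrist_force: [-2.2, -1.7, 14.5]
grip_width: 0.0167
finger_force: 67.4
```

```bash
cat > fa.py <<'E'
from plant import ctrl;import numpy as np
a=np.radians(14.2);B=np.array([[np.cos(a),np.sin(a),0],[-np.sin(a),np.cos(a),0],[0,0,1]])
r=[]
for i in range(8):
    ctrl.grab_frame("side");s=ctrl.read_state();r.append(np.r_[B@s['wrist_force'],B@s['moment'],B@(s['tool_pos']-[.5374,-.1702,0])*1e3])
np.set_printoptions(precision=2,suppress=True);print("F",np.mean(r,0)[:3],"M",np.mean(r,0)[3:6],"p",np.mean(r,0)[6:],"sd",np.std(r,0),s['clock'])
E
python3 fa.py
```

```text
F [-3.53  0.41 14.75] M [0.1  1.18 0.  ] p [ -2.74  -0.82 154.11] sd [0.33 0.23 0.4  0.02 0.03 0.02 0.02 0.01 0.02] 12.0833
```

Emit:
servo_tool(moves=[{"gripper":0.1,"translation":[0,0,-0.03],"roll":0},{"gripper":0.1,"translation":[0,0.018,-0.03],"roll":0},{"gripper":0.1,"translation":[0,0.018,-0.02],"roll":0},{"gripper":0.1,"translation":[0,0.018,-0.01],"roll":0},{"gripper":0.1,"translation":[0,0.018,0],"roll":0},{"gripper":0.1,"translation":[0,0.018,0],"roll":0}])

```text
clock: 12.58
tool_pos: [0.5355, -0.1698, 0.15]
orientation: [-0.001, 0.615, 0.789, -0.0]
wrist_force: [0.0, -1.5, -3.7]
grip_width: 0.0162
finger_force: 64.9
```

```bash
python3 fa.py
```

```text
F [-0.   -0.   -2.83] M [ 0.01  0.   -0.  ] p [ -1.25   0.53 151.03] sd [0.59 0.57 0.57 0.03 0.02 0.05 0.16 0.12 0.36] 12.9833
```

Emit:
servo_tool(moves=[{"gripper":0.1,"translation":[0,0,0.02],"roll":0},{"gripper":0.1,"translation":[0,0,0.04],"roll":0},{"gripper":0.1,"translation":[0,0,0.06],"roll":0},{"gripper":0.1,"translation":[0,0,0.08],"roll":0},{"gripper":0.1,"translation":[0,0,0.08],"roll":0}])

```text
clock: 13.4
tool_pos: [0.5357, -0.1699, 0.1426]
orientation: [-0.001, 0.615, 0.789, -0.0]
wrist_force: [-0.1, 0.1, -3.4]
grip_width: 0.0166
finger_force: 64.9
```

```bash
python3 fa.py
```

```text
F [ 0.08  0.12 -2.86] M [ 0.01 -0.03  0.  ] p [ -1.17   0.46 143.27] sd [0.63 0.5  0.32 0.03 0.01 0.03 0.12 0.07 0.2 ] 13.8
```

Free inside the mouth. Continuing down.

Emit:
servo_tool(moves=[{"gripper":0.1,"translation":[0,0,0.03],"roll":0},{"gripper":0.1,"translation":[0,0,0.06],"roll":0},{"gripper":0.1,"translation":[0,0,0.09],"roll":0},{"gripper":0.1,"translation":[0,0,0.12],"roll":0},{"gripper":0.1,"translation":[0,0,0.15],"roll":0},{"gripper":0.1,"translation":[0,0,0.15],"roll":0}])

```text
clock: 14.3
tool_pos: [0.5356, -0.1699, 0.1273]
orientation: [-0.001, 0.615, 0.789, -0.0]
wrist_force: [0.0, -0.1, -2.0]
grip_width: 0.0164
finger_force: 64.9
```

Emit:
servo_tool(moves=[{"gripper":0.1,"translation":[0,0,0.03],"roll":0},{"gripper":0.1,"translation":[0,0,0.06],"roll":0},{"gripper":0.1,"translation":[0,0,0.09],"roll":0},{"gripper":0.1,"translation":[0,0,0.12],"roll":0},{"gripper":0.1,"translation":[0,0,0.15],"roll":0},{"gripper":0.1,"translation":[0,0,0.15],"roll":0}])

```text
clock: 14.8
tool_pos: [0.5356, -0.1698, 0.1124]
orientation: [-0.001, 0.615, 0.789, -0.0]
wrist_force: [0.3, 1.2, -3.1]
grip_width: 0.0166
finger_force: 64.9
```

```bash
python3 fm.py
```

```text
F 0.5560235370573183 1.1324447532674897 -3.06996170889329 M 0.017098275317691234 0.0007115779466478275 0.006525190014926462 pC mm -1.6264767921077428 0.779229622465133 112.42945197880181
```

Emit:
servo_tool(moves=[{"gripper":0.1,"translation":[0,0,0.04],"roll":0},{"gripper":0.1,"translation":[0,0,0.08],"roll":0},{"gripper":0.1,"translation":[0,0,0.12],"roll":0},{"gripper":0.1,"translation":[0,0,0.16],"roll":0},{"gripper":0.1,"translation":[0,0,0.2],"roll":0},{"gripper":0.1,"translation":[0,0,0.2],"roll":0}])

```text
clock: 15.3
tool_pos: [0.5354, -0.1698, 0.0921]
orientation: [-0.001, 0.615, 0.789, -0.0]
wrist_force: [0.2, -0.3, -3.0]
grip_width: 0.0164
finger_force: 64.8
```

Emit:
servo_tool(moves=[{"gripper":0.1,"translation":[0,0,0.01],"roll":0},{"gripper":0.1,"translation":[0,0,0.02],"roll":0},{"gripper":0.1,"translation":[0,0,0.03],"roll":0},{"gripper":0.1,"translation":[0,0,0.03],"roll":0}])

```text
clock: 15.63
tool_pos: [0.5362, -0.1701, 0.0903]
orientation: [0.0, 0.615, 0.789, 0.0]
wrist_force: [0.3, -0.5, -2.0]
grip_width: 0.0164
finger_force: 64.8
```

Emit:
servo_tool(moves=[{"gripper":0.1,"translation":[0,0,0.01],"roll":0},{"gripper":0.1,"translation":[0,0,0.01],"roll":0},{"gripper":0.1,"translation":[0,0,0.01],"roll":0}])

```text
clock: 15.88
tool_pos: [0.5363, -0.1701, 0.0894]
orientation: [0.0, 0.615, 0.789, 0.0]
wrist_force: [-0.0, 0.6, -2.6]
grip_width: 0.0165
finger_force: 65.0
```

Emit:
servo_tool(moves=[{"gripper":0.1,"translation":[0,0,0.01],"roll":0},{"gripper":0.1,"translation":[0,0,0.01],"roll":0},{"gripper":0.1,"translation":[0,0,0.01],"roll":0}])

```text
clock: 16.13
tool_pos: [0.5365, -0.1702, 0.0894]
orientation: [0.001, 0.615, 0.789, 0.0]
wrist_force: [-1.8, 0.5, 5.6]
grip_width: 0.0163
finger_force: 65.8
```

Emit:
servo_tool(moves=[{"gripper":0.1,"translation":[0,0,0.01],"roll":0},{"gripper":0.1,"translation":[0,0,0.01],"roll":0},{"gripper":0.1,"translation":[0,0,0.01],"roll":0}])

```text
clock: 16.38
tool_pos: [0.5366, -0.1702, 0.0894]
orientation: [0.001, 0.615, 0.789, 0.0]
wrist_force: [-4.2, 0.9, 11.2]
grip_width: 0.0165
finger_force: 66.8
```

```bash
python3 fa.py
```

```text
F [-3.26  1.76 10.69] M [ 0.48  0.9  -0.01] p [-0.78  0.19 89.37] sd [0.2  0.36 0.55 0.02 0.03 0.03 0.01 0.01 0.01] 16.7833
```

Emit:
servo_tool(moves=[{"gripper":0.1,"translation":[0,0,-0.015],"roll":0},{"gripper":0.25,"translation":[0,0,-0.015],"roll":0},{"gripper":0.35,"translation":[0,0,-0.015],"roll":0},{"gripper":0.45,"translation":[0,0,-0.015],"roll":0},{"gripper":0.45,"translation":[0,0,-0.015],"roll":0},{"gripper":0.45,"translation":[0,0,-0.015],"roll":0},{"gripper":0.45,"translation":[0,0,-0.015],"roll":0}], newtons=20)

```text
clock: 17.37
tool_pos: [0.5362, -0.17, 0.0886]
orientation: [-0.0, 0.615, 0.789, -0.0]
wrist_force: [-0.8, -0.6, 0.1]
grip_width: 0.0385
finger_force: 0.0
```

Emit:
servo_tool(moves=[{"gripper":0.45,"translation":[0,0,-0.1],"roll":0},{"gripper":0.45,"translation":[0,0,-0.3],"roll":0},{"gripper":0.45,"translation":[0,0,-0.6],"roll":0},{"gripper":0.45,"translation":[0,0,-1],"roll":0},{"gripper":0.45,"translation":[0,0,-1],"roll":0}])

```text
clock: 17.78
tool_pos: [0.5404, -0.1714, 0.1977]
orientation: [0.007, 0.615, 0.789, 0.002]
wrist_force: [2.2, -0.5, 1.7]
grip_width: 0.0382
finger_force: 0.0
```

Emit:
servo_tool(moves=[{"gripper":0.45,"translation":[0,-0.3,-0.3],"roll":0},{"gripper":0.45,"translation":[0,-0.6,-0.6],"roll":0},{"gripper":0.45,"translation":[0,-1,-0.6],"roll":0},{"gripper":0.45,"translation":[0,-1,-0.6],"roll":0},{"gripper":0.45,"translation":[0,-1,-0.6],"roll":0}])

```text
clock: 18.2
tool_pos: [0.4379, -0.1949, 0.2502]
orientation: [0.001, 0.615, 0.788, 0.0]
wrist_force: [0.8, 0.1, -0.1]
grip_width: 0.0386
finger_force: 0.0
```

```bash
python3 snap.py 6 305 130 230 80
python3 - <<'E'
from h import *
np.set_printoptions(precision=4,suppress=True)
for k in (0,6):
    S=load("side",k);x0,y0=225,110
    for b in blobs(S["frame"][y0:y0+45,x0:x0+100].min(2)>200,(x0,y0),8): print(k,b[0],b[1],plane(S,b[0],.104)[0][:2])
E
```

```text
18.3 [ 0.43973116 -0.19467319  0.24941276] [ 0.49911657 -0.87906922  0.86305946] 0.03858868143031823 0.0
0 [292.0625 122.0833] 48 [ 0.5036 -0.289 ]
0 [302.093  121.5814] 43 [ 0.4735 -0.2969]
0 [271.7959 123.1633] 49 [ 0.5641 -0.2728]
0 [281.8913 122.5652] 46 [ 0.5341 -0.2813]
0 [251.5  124.14] 50 [ 0.6244 -0.2576]
0 [261.6364 123.5455] 44 [ 0.5945 -0.2659]
0 [241.3333 124.6667] 45 [ 0.6545 -0.2498]
0 [298.1475 136.4918] 61 [ 0.4746 -0.1911]
0 [251.7458 138.4237] 59 [ 0.6044 -0.1607]
6 [292.0625 122.0833] 48 [ 0.5036 -0.289 ]
6 [302.093  121.5814] 43 [ 0.4735 -0.2969]
6 [271.86 123.2 ] 50 [ 0.5638 -0.2726]
6 [281.8913 122.5652] 46 [ 0.5341 -0.2813]
6 [251.449  124.1837] 49 [ 0.6245 -0.2573]
6 [261.5778 123.5778] 45 [ 0.5946 -0.2657]
6 [241.3333 124.6667] 45 [ 0.6545 -0.2498]
6 [297.7391 135.2826] 46 [ 0.4766 -0.1988]
6 [276.0526 137.5088] 57 [ 0.5365 -0.1759]
6 [251.7458 138.4237] 59 [ 0.6044 -0.1607]
```

View pics/snap6.png

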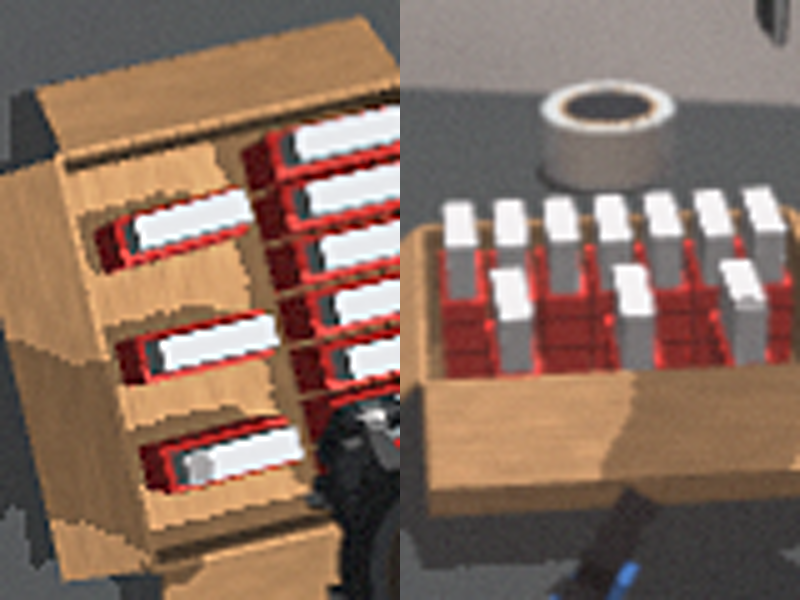

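```bash
python3 -c "
from plant import ctrl;print(ctrl.finish_job())"
```

```text
the job is handed in; nothing more can be done
None
```

The aluminium plate stands fully seated in the empty red case: floor contact came at the expected depth, and the last pictures show it level with its neighbours. The gripper is open and clear, and the job was handed in at about 18 s of the allowed 64 s. The packed cases show no movement in those pictures, and nothing indicated the black plates were touched. The hand-in returned no verdict.

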